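# Put the eggs back in their own racks

### The job

Three eggs have been put away in each other's racks: the goose egg is in the hen rack, the hen's egg in the bantam rack and the bantam's egg in the goose rack. Change them round, using the empty egg tray to park an egg on the way, so that each stands upright in its own rack, in the pocket beside the egg of its own kind, and let go of them all. They are raw eggs: grip lightly, set each one down gently without dropping or pressing it, and do not disturb the three eggs that already stand where they belong.

Things in the scene. Friction and masses are not known exactly. Their poses are not given: they have to be found in the camera images.
- goose_egg: The misplaced goose egg: starts in the +y pocket of the middle-sized rack (hen_rack), its middle 67 mm above the table. Cream shell, 60 mm across, 88 mm tall, about 150 g. Origin at its middle, where it is widest; z along its length, blunt end up, pointed end down. Round in plan, so yaw is meaningless. Fragile: a grip of 20 to 30 N is safe.
- hen_egg: The misplaced hen's egg: starts in the +y pocket of the smallest rack (bantam_rack), its middle 54 mm above the table. Cream shell, 46 mm across, 60 mm tall, about 62 g. Origin at its middle, where it is widest; z along its length, blunt end up, pointed end down. Round in plan, so yaw is meaningless. Fragile: a grip of 20 to 30 N is safe.
- bantam_egg: The misplaced bantam's egg: starts in the +y pocket of the largest rack (goose_rack), its middle 36 mm above the table. Cream shell, 36 mm across, 46 mm tall, about 35 g. Origin at its middle, where it is widest; z along its length, blunt end up, pointed end down. Round in plan, so yaw is meaningless. Fragile: a grip of 20 to 30 N is safe.
- goose_rack: The largest of three fixed beech egg racks: a plank 80 x 180 mm (x, y), top 28 mm above the table. Origin: centre of its underside, on the table. Two 32 mm round holes (pockets) at y = +42.5 and -42.5 mm: -y holds an egg that belongs, +y a wrong one. A goose egg seated here has its middle 65.3 mm above the table. Grip eggs across the row (along x), where both sides are free.
- hen_rack: The middle-sized of three fixed beech egg racks: a plank 66 x 150 mm (x, y), top 28 mm above the table. Origin: centre of its underside, on the table. Two 28 mm round holes (pockets) at y = +35 and -35 mm: -y holds an egg that belongs, +y a wrong one. A hen's egg seated here has its middle 51.5 mm above the table. Grip eggs across the row (along x), where both sides are free.
- bantam_rack: The smallest of three fixed beech egg racks: a plank 54 x 126 mm (x, y), top 28 mm above the table. Origin: centre of its underside, on the table. Two 23 mm round holes (pockets) at y = +30 and -30 mm: -y holds an egg that belongs, +y a wrong one. A bantam's egg seated here has its middle 45.8 mm above the table. Grip eggs across the row (along x), where both sides are free.
- carton: Empty grey pulp egg tray, fixed, 112 x 164 mm (x, y), top 30 mm above the table. Origin: centre of its underside. Six 31 mm round pockets at x = -25, +25 mm; y = -50, 0, +50 mm; two 9 mm posts on its top at x = 0, y = -25, +25 mm. Any pocket holds any egg: seated, the middle of a goose egg is 68 mm, a hen's egg 51.5 mm, a bantam's egg 39 mm above the table.
- goose_mate: The goose egg that already stands where it belongs, in the -y pocket of goose_rack; leave it alone. Same shape, size and axes as goose_egg. Origin at its middle.
- hen_mate: The hen's egg that already stands where it belongs, in the -y pocket of hen_rack; leave it alone. Same shape, size and axes as hen_egg. Origin at its middle.
- bantam_mate: The bantam's egg that already stands where it belongs, in the -y pocket of bantam_rack; leave it alone. Same shape, size and axes as bantam_egg. Origin at its middle.
Things that resemble listed ones, but are neither listed nor needed, are in the scene too. Leave any green look-alike of the hen_rack alone.

How it is judged:
On the way:
1. one of the three misplaced eggs is parked in the egg tray, let go and at rest (((x of goose_egg in the frame of carton between -0.04 and 0.04 m and y of goose_egg in the frame of carton between -0.065 and 0.065 m and z of goose_egg in the frame of carton below 0.08 m and contact force between the fingers and goose_egg below 0.05 N and linear speed of goose_egg below 0.03 m/s) or (x of hen_egg in the frame of carton between -0.04 and 0.04 m and y of hen_egg in the frame of carton between -0.065 and 0.065 m and z of hen_egg in the frame of carton below 0.08 m and contact force between the fingers and hen_egg below 0.05 N and linear speed of hen_egg below 0.03 m/s) or (x of bantam_egg in the frame of carton between -0.04 and 0.04 m and y of bantam_egg in the frame of carton between -0.065 and 0.065 m and z of bantam_egg in the frame of carton below 0.08 m and contact force between the fingers and bantam_egg below 0.05 N and linear speed of bantam_egg below 0.03 m/s))), for 0.2 s.
At the end, for the whole second after the job is handed in: All six eggs stand in their own racks, moved ones in the +y pockets, the others in the -y pockets: middle within 10 mm of the pocket centre along each rack axis and 6 mm of seated height, long axis within 0.35 rad of vertical, at rest (under 0.02 m/s) (x of goose_egg in the frame of goose_rack between -0.01 and 0.01 m and y of goose_egg in the frame of goose_rack between 0.0325 and 0.0525 m and z of goose_egg in the frame of goose_rack between 0.0593 and 0.0713 m and angle between each of goose_egg, goose_mate, hen_egg, hen_mate, bantam_egg, bantam_mate's own z axis and vertical below 0.35 rad and linear speed of each of goose_egg, goose_mate, hen_egg, hen_mate, bantam_egg, bantam_mate below 0.02 m/s and x of goose_mate in the frame of goose_rack between -0.01 and 0.01 m and y of goose_mate in the frame of goose_rack between -0.0525 and -0.0325 m and z of goose_mate in the frame of goose_rack between 0.0593 and 0.0713 m and x of hen_egg in the frame of hen_rack between -0.01 and 0.01 m and y of hen_egg in the frame of hen_rack between 0.025 and 0.045 m and z of hen_egg in the frame of hen_rack between 0.0455 and 0.0575 m and x of hen_mate in the frame of hen_rack between -0.01 and 0.01 m and y of hen_mate in the frame of hen_rack between -0.045 and -0.025 m and z of hen_mate in the frame of hen_rack between 0.0455 and 0.0575 m and x of bantam_egg in the frame of bantam_rack between -0.01 and 0.01 m and y of bantam_egg in the frame of bantam_rack between 0.02 and 0.04 m and z of bantam_egg in the frame of bantam_rack between 0.0398 and 0.0518 m and x of bantam_mate in the frame of bantam_rack between -0.01 and 0.01 m and y of bantam_mate in the frame of bantam_rack between -0.04 and -0.02 m and z of bantam_mate in the frame of bantam_rack between 0.0398 and 0.0518 m); the robot touches nothing.
It fails at once if an egg that already stood in its own rack is shifted by more than 12 mm (distance of any of goose_mate, hen_mate, bantam_mate from where it was at the start of the episode above 0.012 m).
It fails at once if an egg is dropped (falls free at more than 0.5 m/s, a fall of about 13 mm) ((linear speed of goose_egg above 0.5 m/s and contact force between the fingers and goose_egg below 0.05 N) or (linear speed of hen_egg above 0.5 m/s and contact force between the fingers and hen_egg below 0.05 N) or (linear speed of bantam_egg above 0.5 m/s and contact force between the fingers and bantam_egg below 0.05 N)).
It fails at once if an egg is squeezed between the fingers with more than 100 N in all (contact force between the fingers and goose_egg above 100 N or contact force between the fingers and hen_egg above 100 N or contact force between the fingers and bantam_egg above 100 N).
It fails at once if an egg is pressed on a rack or the tray with more than 45 N (contact force between any of goose_egg, hen_egg, bantam_egg and goose_rack above 45 N or contact force between any of goose_egg, hen_egg, bantam_egg and hen_rack above 45 N or contact force between any of goose_egg, hen_egg, bantam_egg and bantam_rack above 45 N or contact force between any of goose_egg, hen_egg, bantam_egg and carton above 45 N).
It also fails if it takes over 128 s, if anything falls off the work surface, if the arm or the gripper's body presses on something with over 40 N, if the wrist force passes 120 N, or if a joint passes its speed limit or range.

### The arm

A 7-joint arm with a two-finger parallel gripper is mounted at the origin on the work surface. World frame = base frame: x ahead of the robot, y to its left, z up, the work surface at z = 0. Lengths are in m, angles in rad, forces in N, time in s.
With the tool pointing down it reaches from about 0.4 to 0.85 m from the base axis. Payload 6.9 kg.
Tool frame: the origin (TCP) lies on the front face of the gripper's body, between the roots of the fingers; the fingertips stand 73 mm ahead of it and the grasp point (between the pads) lies 54 mm ahead of it (ctrl.tcp_to_grasp is the distance from the TCP to the grasp point, in m); z points along the fingers, y is the line along which they close (so a half turn about z gives the same grasp; the last joint's range is limited). The gripper opens to 85 mm and grips with 20 to 120 N. Pads are 22 mm wide; open, the fingers measure 114 mm over their backs; the gripper's body (76 mm by 85 mm) begins 54 mm behind the grasp point. The pads swing forward as they close: fully open they stand 13 mm farther back than shut.
Start: joints at [1.258, 0.507, -0.238, 1.5, 0.126, 1.149, -0.155], TCP at [0.254, -0.571, 0.304] pointing down, gripper open.
Joint ranges: [-3.08, 3.08], [-0.24, 2.05], [-1.43, 1.35], [0, 2.5], [-1.52, 4.66], [0.17, 1.96], [-2.89, 2.89]. Speed limits (rad/s): [2.39, 2.39, 3.14, 3.14, 3.14, 3.14, 3.14].

### API

Orientations are given as a 3x3 rotation matrix whose columns are the frame's x, y, z axes.
In Python, from rig import ctrl gives the robot as it stands.
- The arm moves only by the tool carry_out, never from a script. Its argument "series" is a list of rows, each a list of 6 numbers: the shift along the world's x, y, z in mm, then the turn, a rotation vector about the world's x, y, z in rad. In form: [[x, y, z, wx, wy, wz], ...]. A call has 1 to 12 rows; each row shifts and turns the commanded pose from where the row before left it; what a row does not reach is not made up. A row lasts 1/10 s, in which the tool goes at most 50 mm and 8.59 degrees, less where a joint would pass 70% of its speed; a pose out of reach is approached as far as the arm can. A call with a gripper value outside its range is refused whole. "jaw" is the opening, from -1 (shut) to 1 (fully open), so that 0 is half open, set as the call begins (left out, the last holds). The fingers move at their own pace and stop on an object; the grip force is fixed at half the most. Time passes only in rows, so rows that do not move let the fingers close. It gives the time, the measured TCP pose, the force, the opening and the grip force at its end, in the units of the state.
- ctrl.get_obs(): the state, without advancing time (a new reading comes with each control period).
- ctrl.camera(name): name is "scene" or "top" or "wrist"; returns the picture (400x640x3 uint8, red, green, blue); there is no depth.
- ctrl.camera_info(name): a dict with "K" (3x3 intrinsics, pixels), "camera_from_world" (4x4, takes a point from world to camera coordinates). Camera axes: x right, y down, z forward; pixel columns grow to the right and rows downward; lengths in m; the calibration is good to about 2 mm. A picture is of the moment at which its call begins: read the wrist's pose just before it. camera_info takes no time and is no camera call; for the wrist camera it gives the pose at the moment of the call.
- ctrl.close_job(): hands the job in; it is judged then, once.
Trained networks look in the newest picture that a camera, given by its name, has taken for a name from the list of things; names that differ only in an ending like _2 or _b are one class to them, and where a whole thing is asked for, a point or a joint stands for the part that bears it (a point fixed in the world has none). Each returns a list of dicts, best first, with "conf" (0 to 1); they miss things now and then, are a little off and sometimes report something else, mostly with a low value. They report only what shows in the picture. A call takes as long as a camera call. They do not tell look-alikes from the thing itself.
- ctrl.cut_out(label, camera): "pixels" (400x640 bool, what is visible of it) and "at" ([column, row] in pixels, amid what is visible of it).
- ctrl.mark_of(label, camera): "at" ([column, row] in pixels: a listed point, or the origin of a listed thing).
The state is a dict: "time": time; "joints": joint angles; "dq": joint speeds; "tau": joint torques, N m; "eef_pos": TCP position; "tool_rot": TCP orientation; "contact_force": force on the tool from outside, world axes, zero at the start; "moment": the same for the moment, N m; "grip_width": finger opening in m; "grasp_force": force on a finger pad.
Only numpy, scipy, OpenCV 4.12 (cv2) and the standard library are available. Lean on these libraries where they do the work, as an engineer would, in place of code of your own. Each camera call takes 0.05 s, during which the arm holds its last target. There are 200 camera calls.

## Working session

There is one attempt and no reset: what is moved stays moved. The work goes in short steps, Python scripts to look and compute and a tool call to move; the robot and the scene stay as the last step left them, time stands still between calls to the robot, and variables do not carry over. Pictures are saved under pics/ and viewed, at most 14 in all, crops included, and the job is handed in when it is done.

Besides the shell and the picture viewer there is one more tool, called in YAML: its name, and indented under it one key for each argument. carry_out: Moves the arm, as the interface text tells. Its arguments: {"type":"object","properties":{"series":{"type":"array","items":{"type":"array","items":{"type":"number"}}},"jaw":{"type":"number"}},"required":["series"]}

```bash
mkdir -p pics; ls; cat > h.py <<'E'
import numpy as np, cv2
from rig import ctrl
def snap(cam,fn=None):
    im=ctrl.camera(cam)
    if fn: cv2.imwrite('pics/'+fn,im[:,:,::-1])
    return im
def px2w(cam,uv,z):
    i=ctrl.camera_info(cam);K=np.array(i['K']);T=np.array(i['camera_from_world'])
    R=T[:3,:3];c=-R.T@T[:3,3]
    d=R.T@np.linalg.solve(K,[uv[0],uv[1],1.]); return c+d*(z-c[2])/d[2]
def w2px(cam,p):
    i=ctrl.camera_info(cam);K=np.array(i['K']);T=np.array(i['camera_from_world'])
    q=K@(T[:3,:3]@np.array(p)+T[:3,3]); return q[:2]/q[2]
E
python3 - <<'E'
from h import *
o=ctrl.get_obs(); print(o['time'],o['eef_pos'],o['tool_rot'],o['grip_width'],ctrl.tcp_to_grasp)
np.set_printoptions(precision=4,suppress=True)
for c in ('top','scene'):
    snap(c,c+'0.png')
    i=ctrl.camera_info(c);T=np.array(i['camera_from_world']);print(c,-T[:3,:3].T@T[:3,3])
    for n,z in (('goose_rack',.0),('hen_rack',.0),('bantam_rack',.0),('carton',.0),('goose_egg',.066),('hen_egg',.053),('bantam_egg',.04)):
        for d in ctrl.mark_of(n,c): print(n,np.round(d['conf'],2),np.round(d['at']),px2w(c,d['at'],z))
E
```

```text
pics
0.0 [ 0.25335293 -0.57092036  0.3030353 ] [[ 9.13997722e-01  4.05718572e-01 -7.77977564e-04]
 [ 4.05719315e-01 -9.13996271e-01  1.62899976e-03]
 [-5.01531358e-05 -1.80454260e-03 -9.99998371e-01]] 0.08533504742969557 0.0539
top [ 0.3885 -0.1799  1.0032]
goose_rack 0.74 [194. 126.] [0.6468 0.1985 0.    ]
hen_rack 0.97 [346. 271.] [ 0.2633 -0.2324  0.    ]
hen_rack 0.89 [497. 222.] [ 0.4033 -0.6312  0.    ]
bantam_rack 0.84 [343. 204.] [ 0.4416 -0.2196  0.    ]
carton 0.86 [189. 204.] [0.4311 0.2016 0.    ]
goose_egg 0.81 [324. 124.] [ 0.6424 -0.1628  0.066 ]
hen_egg 0.65 [335. 206.] [ 0.4335 -0.1956  0.053 ]
bantam_egg 0.74 [176. 129.] [0.6257 0.2307 0.04  ]
bantam_egg 0.31 [360. 210.] [ 0.4245 -0.2611  0.04  ]
scene [0.8979 0.4417 1.1279]
goose_rack 0.78 [346. 356.] [0.6486 0.1919 0.    ]
hen_rack 0.66 [271. 239.] [ 0.6267 -0.188   0.    ]
hen_rack 0.66 [364. 170.] [ 0.2568 -0.2367  0.    ]
hen_rack 0.59 [259. 120.] [ 0.4151 -0.6155  0.    ]
bantam_rack 0.65 [318. 199.] [ 0.436  -0.2274  0.    ]
carton 0.66 [269. 236.] [ 0.6263 -0.2006  0.    ]
carton 0.59 [416. 309.] [0.4304 0.2    0.    ]
carton 0.25 [317. 185.] [ 0.41   -0.2706  0.    ]
goose_egg 0.79 [271. 235.] [ 0.635 -0.164  0.066]
hen_egg 0.64 [329. 196.] [ 0.4277 -0.1883  0.053 ]
bantam_egg 0.64 [366. 357.] [0.622  0.2306 0.04  ]
```

View pics/top0.png

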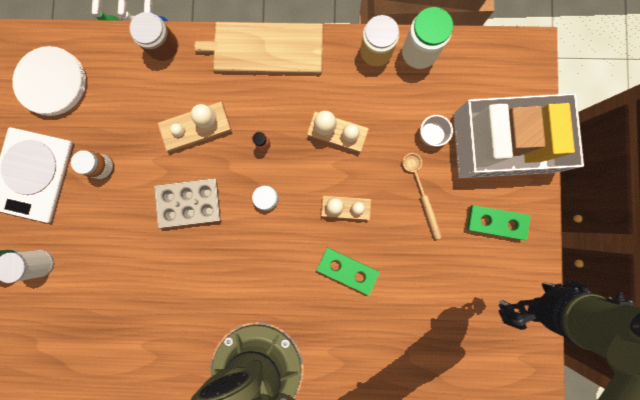

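View pics/scene0.png

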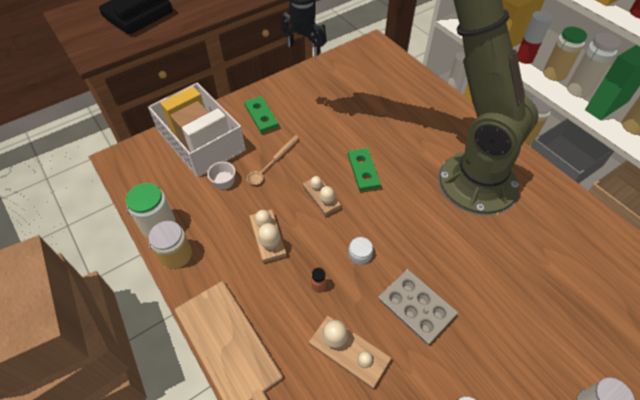

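Top view: beech racks are at (195,127) goose, (338,132) hen and (346,208) bantam, and the tray is at (188,204). The possible mix-ups are the green look-alikes at (347,271) and (499,222) for hen_rack, and each mate egg for its misplaced twin: (203,116) goose_mate, (351,132) hen_mate, (358,209) bantam_mate. The misplaced eggs are the left (+y) ones: (325,124) goose, (335,206) hen, (178,130) bantam. I'll move to the goose rack and check this close up.

```bash
cat >> h.py <<'E'
np.set_printoptions(precision=4,suppress=True)
def rects(cam,names=('goose_rack','hen_rack','bantam_rack','carton')):
    for n in names:
        for d in ctrl.cut_out(n,cam)[:3]:
            c,_=cv2.findContours(d['pixels'].astype(np.uint8),0,1); c=max(c,key=cv2.contourArea)
            p=np.array([px2w(cam,q,.028)[:2] for q in c[:,0]],np.float32)*1000
            print(n,round(d['conf'],2),np.round(d['at']),cv2.minAreaRect(p))
E
python3 - <<'E'
from h import *
rects('top') if snap('top') is not None else 0
o=ctrl.get_obs();i=ctrl.camera_info('wrist');T=np.array(i['camera_from_world'])
print(o['tool_rot'].T@(-T[:3,:3].T@T[:3,3]-o['eef_pos'])); print(T[:3,:3]@o['tool_rot'],i['K'])
E
```

```text
goose_rack 0.93 [188. 128.] ((637.2235107421875, 185.97323608398438), (86.22344207763672, 183.913330078125), 20.123159408569336)
hen_rack 0.98 [347. 273.] ((267.18365478515625, -235.3729248046875), (151.9444122314453, 69.62044525146484), 66.19303894042969)
hen_rack 0.84 [343. 134.] ((632.7701416015625, -199.87777709960938), (150.2648162841797, 75.9217758178711), 72.99494171142578)
hen_rack 0.73 [500. 220.] ((403.24835205078125, -623.3521728515625), (156.52392578125, 67.22417449951172), 81.51240539550781)
bantam_rack 0.92 [352. 207.] ((430.1706848144531, -248.36575317382812), (83.64572143554688, 58.45005416870117), 86.5558090209961)
carton 0.89 [186. 203.] ((432.04217529296875, 194.58668518066406), (113.9256820678711, 166.6025848388672), 8.371803283691406)
[ 0.0652 -0.0003 -0.0691]
[[ 0.0005  1.      0.0007]
 [-0.9662  0.0006 -0.2577]
 [-0.2577 -0.0005  0.9662]] [[275.7403   0.     318.5199]
 [  0.     275.7403 201.3022]
 [  0.       0.       1.    ]]
```

```bash
python3 - <<'E'
from h import *
im=cv2.imread('pics/top0.png'); cv2.imwrite('pics/crop0.png',cv2.resize(im[90:300,145:395],None,fx=3,fy=2.8,interpolation=cv2.INTER_CUBIC))
E
```

```text
(no output)
```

View pics/crop0.png

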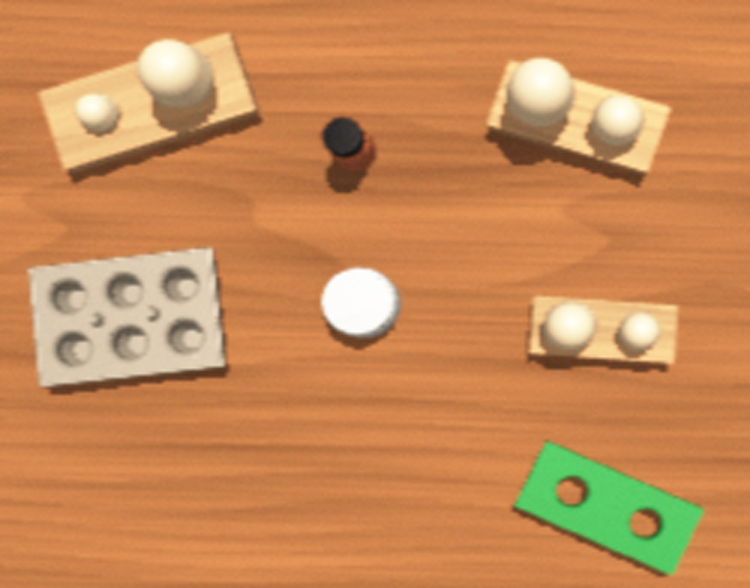

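The crop agrees with the choice. Left to right, each beech rack shows the misplaced egg (bantam's at crop (97,112), goose at (540,92), hen's at (570,327)) and then its mate; the green block is excluded. Now I'll go above the bantam egg.

carry_out:
  series:
    - [15.5,33.5,-2,0,0,0.0626]
    - [15.5,33.5,-2,0,0,0.0626]
    - [15.5,33.5,-2,0,0,0.0626]
    - [15.5,33.5,-2,0,0,0.0626]
    - [15.5,33.5,-2,0,0,0.0626]
    - [15.5,33.5,-2,0,0,0.0626]
    - [15.5,33.5,-2,0,0,0.0626]
    - [15.5,33.5,-2,0,0,0.0626]
    - [15.5,33.5,-2,0,0,0.0626]
    - [15.5,33.5,-2,0,0,0.0626]
    - [15.5,33.5,-2,0,0,0.0626]
    - [15.5,33.5,-2,0,0,0.0626]

```text
time: 2.25
eef_pos: [0.44, -0.1679, 0.2801]
tool_rot: [[0.389, 0.921, 0.001], [0.921, -0.389, -0.0], [-0.0, 0.001, -1.0]]
contact_force: [0.3, -0.6, -0.7]
grip_width: 0.0857
grasp_force: 0.0
```

carry_out:
  series:
    - [15.5,33.5,-2,0,0,0.0626]
    - [15.5,33.5,-2,0,0,0.0626]
    - [15.5,33.5,-2,0,0,0.0626]
    - [15.5,33.5,-2,0,0,0.0626]
    - [15.5,33.5,-2,0,0,0.0626]
    - [15.5,33.5,-2,0,0,0.0626]
    - [15.5,33.5,-2,0,0,0.0626]
    - [15.5,33.5,-2,0,0,0.0626]
    - [15.5,33.5,-2,0,0,0.0626]
    - [15.5,33.5,-2,0,0,0.0626]
    - [15.5,33.5,-2,0,0,0.0626]
    - [15.5,33.5,-2,0,0,0.0626]

```text
time: 3.45
eef_pos: [0.6262, 0.234, 0.2557]
tool_rot: [[-0.344, 0.939, 0.0], [0.939, 0.344, -0.0], [-0.0, -0.0, -1.0]]
contact_force: [-0.3, -0.6, -0.1]
grip_width: 0.0851
grasp_force: 0.0
```

carry_out:
  series:
    - [0,0,0,0,0,0]
    - [0,0,0,0,0,0]
  jaw: 0.2

```text
time: 3.65
eef_pos: [0.6253, 0.2337, 0.2553]
tool_rot: [[-0.343, 0.939, -0.001], [0.939, 0.343, 0.0], [0.0, -0.001, -1.0]]
contact_force: [-0.3, -1.2, -0.4]
grip_width: 0.059
grasp_force: 0.0
```

```bash
cat >> h.py <<'E'
def st():
    o=ctrl.get_obs();r=o['tool_rot']
    print('t %.2f'%o['time'],'tcp',np.round(o['eef_pos']*1000,1),'ytool deg %.2f'%np.degrees(np.arctan2(r[1,1],r[0,1])),'z',r[:,2],'w %.1f'%(o['grip_width']*1000),'F',np.round(o['contact_force'],1),'g',o['grasp_force'])
def eggs(names,cam='wrist'):
    for n,z in names:
        for d in ctrl.cut_out(n,cam)[:3]:
            c,_=cv2.findContours(d['pixels'].astype(np.uint8),0,1); c=max(c,key=cv2.contourArea)
            (e,ax,an)=cv2.fitEllipse(c)
            print(n,round(d['conf'],2),'ell',np.round(e,1),np.round(ax,1),'->',px2w(cam,e,z)*1000)
E
python3 - <<'E'
from h import *
st(); snap('wrist','w1.png'); eggs([('bantam_egg',.037),('goose_mate',.066)]); rects('wrist',('goose_rack','carton'))
E
```

```text
t 3.65 tcp [625.3 233.7 255.3] ytool deg 20.08 z [-0.001   0.0001 -1.    ] w 59.0 F [-0.3 -1.2 -0.4] g 0.0
bantam_egg 0.72 ell [317.9 194. ] [31.5 32.1] -> [626.0914 228.2923  37.    ]
goose_mate 0.69 ell [318.4 283.3] [56.4 68.5] -> [657.4074 143.4327  66.    ]
```

View pics/w1.png

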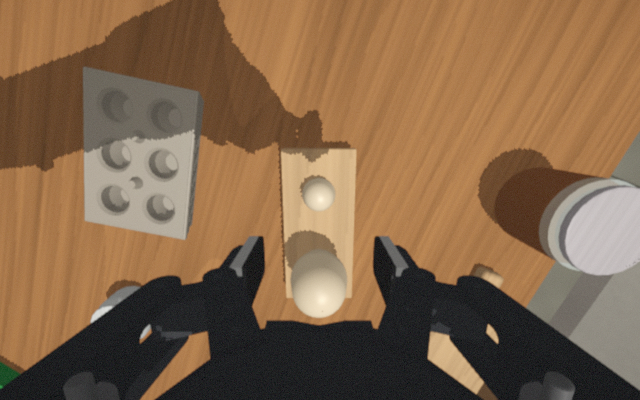

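The wrist view shows the bantam egg at (318,194), the goose mate at (318,283) and the tray upper left, with its pockets clear. The rack edges run vertically in the picture, so the yaw is right.

carry_out:
  series:
    - [1,-5,-25,0,0,0]
    - [0,0,-30,0,0,0]
    - [0,0,-30,0,0,0]
    - [0,0,-25,0,0,0]
    - [0,0,-20,0,0,0]
    - [0,0,-12,0,0,0]
    - [0,0,-8,0,0,0]
    - [0,0,0,0,0,0]
    - [0,0,0,0,0,0]

```text
time: 4.8
eef_pos: [0.6269, 0.2279, 0.1068]
tool_rot: [[-0.342, 0.94, 0.001], [0.94, 0.342, 0.001], [0.0, 0.001, -1.0]]
contact_force: [0.0, -0.1, 0.7]
grip_width: 0.0511
grasp_force: 0.0
```

```bash
python3 - <<'E'
from h import *
st(); im=snap('wrist'); cv2.imwrite('pics/w2.png',cv2.resize(im[100:340,170:470,::-1],None,fx=2.6,fy=2.4)); eggs([('bantam_egg',.037)])
E
```

```text
t 4.80 tcp [626.9 227.9 106.8] ytool deg 20.01 z [ 0.0011  0.0005 -1.    ] w 51.1 F [ 0.  -0.1  0.7] g 0.0
```

View pics/w2.png

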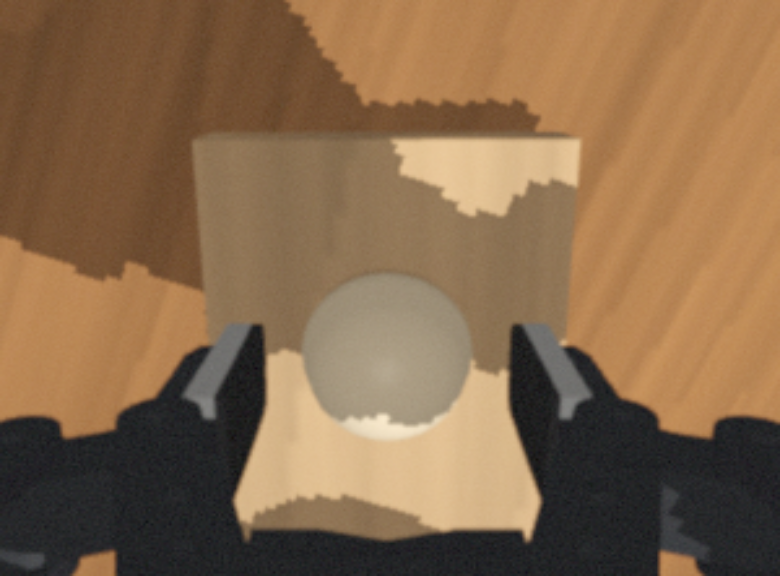

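The egg is centred between the pads at (387,357) in the crop, about 3 mm towards +y. I'll lower it carefully.

carry_out:
  series:
    - [-1,2,0,0,0,0]
    - [0,0,-1,0,0,0]
    - [0,0,-1,0,0,0]
    - [0,0,-1,0,0,0]
    - [0,0,-1,0,0,0]
    - [0,0,0,0,0,0]
  jaw: -0.03

```text
time: 5.5
eef_pos: [0.6255, 0.2297, 0.1016]
tool_rot: [[-0.342, 0.94, -0.0], [0.94, 0.342, -0.0], [-0.0, -0.0, -1.0]]
contact_force: [-0.4, 1.1, -0.5]
grip_width: 0.0413
grasp_force: 0.0
```

carry_out:
  series:
    - [0,0,-1,0,0,0]
    - [0,0,0,0,0,0]

```text
time: 5.7
eef_pos: [0.6255, 0.2297, 0.1007]
tool_rot: [[-0.342, 0.94, -0.0], [0.94, 0.342, -0.0], [-0.0, -0.0, -1.0]]
contact_force: [-0.4, 0.1, -1.2]
grip_width: 0.0415
grasp_force: 0.0
```

carry_out:
  series:
    - [0,0,-1,0,0,0]
    - [0,0,0,0,0,0]

```text
time: 5.9
eef_pos: [0.6255, 0.2297, 0.0997]
tool_rot: [[-0.342, 0.94, -0.0], [0.94, 0.342, -0.0], [-0.0, -0.0, -1.0]]
contact_force: [-0.0, 0.6, -1.1]
grip_width: 0.0415
grasp_force: 0.0
```

carry_out:
  series:
    - [0,0,-1,0,0,0]
    - [0,0,0,0,0,0]

```text
time: 6.1
eef_pos: [0.6256, 0.2298, 0.0991]
tool_rot: [[-0.342, 0.94, 0.0], [0.94, 0.342, 0.0], [-0.0, 0.0, -1.0]]
contact_force: [-1.2, -0.3, 2.9]
grip_width: 0.0414
grasp_force: 1.2
```

carry_out:
  series:
    - [0,0,0,0,0,0]
    - [0,0,0,0,0,0]
  jaw: -0.13

```text
time: 6.3
eef_pos: [0.6258, 0.23, 0.0996]
tool_rot: [[-0.342, 0.94, 0.001], [0.94, 0.342, 0.0], [0.0, 0.001, -1.0]]
contact_force: [-1.1, -0.5, 4.6]
grip_width: 0.0376
grasp_force: 2.8
```

carry_out:
  series:
    - [0,0,0,0,0,0]
    - [0,0,0,0,0,0]
  jaw: -0.17

```text
time: 6.5
eef_pos: [0.626, 0.2301, 0.0998]
tool_rot: [[-0.342, 0.94, 0.001], [0.94, 0.342, 0.001], [0.0, 0.001, -1.0]]
contact_force: [-0.9, -0.5, 5.5]
grip_width: 0.0355
grasp_force: 5.4
```

Rack contact calibrates the fingertips: 71 mm ahead of the TCP at 41 mm opening. I'll raise 2 mm and tighten in small steps.

carry_out:
  series:
    - [0,0,2,0,0,0]
    - [0,0,0,0,0,0]
  jaw: -0.15

```text
time: 6.7
eef_pos: [0.6257, 0.2298, 0.1011]
tool_rot: [[-0.342, 0.94, 0.0], [0.94, 0.342, 0.0], [0.0, 0.0, -1.0]]
contact_force: [0.6, -0.5, 0.5]
grip_width: 0.0366
grasp_force: 0.3
```

carry_out:
  series:
    - [0,0,0,0,0,0]
    - [0,0,0,0,0,0]
  jaw: -0.18

```text
time: 6.9
eef_pos: [0.6258, 0.2299, 0.1009]
tool_rot: [[-0.342, 0.94, 0.0], [0.94, 0.342, 0.0], [0.0, 0.001, -1.0]]
contact_force: [0.8, 0.6, 1.9]
grip_width: 0.0354
grasp_force: 7.6
```

carry_out:
  series:
    - [0,0,0,0,0,0]
    - [0,0,0,0,0,0]
  jaw: -0.21

```text
time: 7.1
eef_pos: [0.6259, 0.2299, 0.101]
tool_rot: [[-0.342, 0.94, 0.001], [0.94, 0.342, 0.0], [0.0, 0.001, -1.0]]
contact_force: [1.8, 0.6, -0.4]
grip_width: 0.0341
grasp_force: 25.1
```

carry_out:
  series:
    - [0,0,3,0,0,0]
    - [0,0,5,0,0,0]
    - [0,0,10,0,0,0]
    - [0,0,15,0,0,0]
    - [0,0,20,0,0,0]
    - [0,0,20,0,0,0]
    - [0,0,10,0,0,0]
    - [0,0,0,0,0,0]

```text
time: 7.9
eef_pos: [0.6261, 0.2303, 0.1862]
tool_rot: [[-0.342, 0.94, 0.003], [0.94, 0.342, 0.001], [0.0, 0.003, -1.0]]
contact_force: [-0.0, 1.0, -0.2]
grip_width: 0.0345
grasp_force: 25.0
```

carry_out:
  series:
    - [-8,-1,5,0,0,0]
    - [-20,-2,10,0,0,-0.04]
    - [-25,-3,10,0,0,-0.06]
    - [-25,-3,10,0,0,-0.06]
    - [-25,-3,5,0,0,-0.06]
    - [-20,-2,0,0,0,0]
    - [-10,-2,0,0,0,0]
    - [-5,0,0,0,0,0]
    - [0,0,0,0,0,0]
    - [0,0,0,0,0,0]

```text
time: 8.9
eef_pos: [0.4883, 0.2137, 0.2237]
tool_rot: [[-0.129, 0.992, 0.0], [0.992, 0.129, 0.0], [0.0, 0.0, -1.0]]
contact_force: [0.7, 0.3, -0.1]
grip_width: 0.0345
grasp_force: 25.1
```

```bash
python3 - <<'E'
from h import *
st(); snap('wrist','w3.png'); rects('wrist',['carton'])
for d in ctrl.mark_of('carton','wrist'): print(d['conf'],d['at'],px2w('wrist',d['at'],0)*1000)
E
```

```text
t 8.90 tcp [488.3 213.7 223.7] ytool deg 7.39 z [ 0.0001  0.0002 -1.    ] w 34.5 F [ 0.7  0.3 -0.1] g 25.074403882026672
carton 0.78 [252. 180.] ((432.51300048828125, 198.75732421875), (114.30081176757812, 163.3871307373047), 8.272733688354492)
0.58 [265.4, 199.1] [431.6949 196.4447   0.    ]
```

View pics/w3.png

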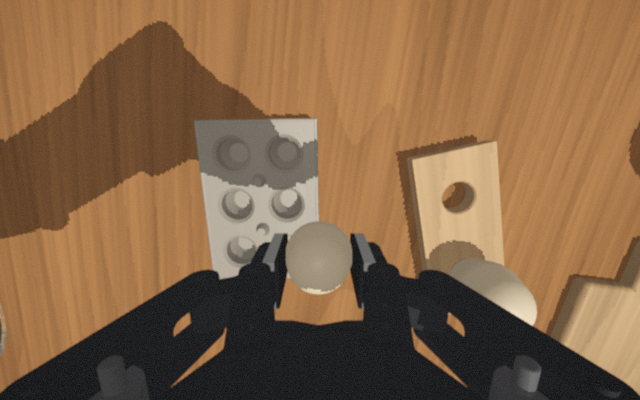

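The egg is held at (318,257). The tray pockets show at (288,203), (286,153), (238,203) and (233,153), and the emptied goose pocket at (458,197).

```bash
python3 - <<'E'
from h import *
P=[px2w('wrist',q,.03)*1000 for q in [(288,203),(286,153),(238,203),(233,153)]]
print(np.array(P)[:,:2]); print('goosehole',px2w('wrist',(458,197),.028)*1000)
a=np.radians(7.5);c,s=np.cos(a),np.sin(a)
for x,y in ((25,0),(25,50),(-25,0),(-25,50)): print(432.5+c*x-s*y,198.8+s*x+c*y)
E
```

```text
[[459.0847 203.7758]
 [452.2947 252.1244]
 [410.1109 197.3999]
 [402.7704 245.6812]]
goosehole [625.056  231.0369  28.    ]
457.2861215343453 202.0631548055013
450.7598119233427 251.63539787419182
407.7138784656547 195.5368451944987
401.1875688546521 245.10908826318922
```

carry_out:
  series:
    - [-12,13,-10,0,0,0]
    - [-12,13,-15,0,0,0]
    - [-12.5,12.5,-20,0,0,0]
    - [0,0,-20,0,0,0]
    - [0,0,-15,0,0,0]
    - [0,0,-8,0,0,0]
    - [0,0,-8,0,0,0]
    - [0,0,-4,0,0,0]
    - [0,0,-4,0,0,0]
    - [0,0,-4,0,0,0]
    - [0,0,-4,0,0,0]
    - [0,0,0,0,0,0]

```text
time: 10.25
eef_pos: [0.451, 0.2521, 0.1116]
tool_rot: [[-0.129, 0.992, -0.0], [0.992, 0.129, -0.0], [-0.0, -0.0, -1.0]]
contact_force: [0.2, -0.2, -1.2]
grip_width: 0.0342
grasp_force: 25.1
```

carry_out:
  series:
    - [0,0,-2,0,0,0]
    - [0,0,-2,0,0,0]
    - [0,0,0,0,0,0]

```text
time: 10.55
eef_pos: [0.4509, 0.252, 0.1077]
tool_rot: [[-0.129, 0.992, -0.0], [0.992, 0.129, -0.001], [-0.001, -0.001, -1.0]]
contact_force: [-0.5, -0.6, -0.5]
grip_width: 0.0344
grasp_force: 25.1
```

carry_out:
  series:
    - [0,0,-1,0,0,0]
    - [0,0,-1,0,0,0]
    - [0,0,0,0,0,0]

```text
time: 10.85
eef_pos: [0.4506, 0.2518, 0.1057]
tool_rot: [[-0.129, 0.992, -0.001], [0.992, 0.129, -0.001], [-0.001, -0.001, -1.0]]
contact_force: [-2.6, -3.5, 1.5]
grip_width: 0.0343
grasp_force: 25.2
```

carry_out:
  series:
    - [0,0,-1,0,0,0]
    - [0,0,0,0,0,0]

```text
time: 11.05
eef_pos: [0.4505, 0.2516, 0.1046]
tool_rot: [[-0.129, 0.992, -0.001], [0.992, 0.129, -0.001], [-0.001, -0.001, -1.0]]
contact_force: [-2.8, -4.1, 1.7]
grip_width: 0.0344
grasp_force: 25.3
```

Light contact near seated height. I'll release in steps and lift.

carry_out:
  series:
    - [0,0,0,0,0,0]
    - [0,0,0,0,0,0]
  jaw: -0.16

```text
time: 11.25
eef_pos: [0.4506, 0.2522, 0.1047]
tool_rot: [[-0.129, 0.992, -0.001], [0.992, 0.129, -0.0], [-0.0, -0.001, -1.0]]
contact_force: [-3.4, -1.6, 1.8]
grip_width: 0.0363
grasp_force: 2.3
```

carry_out:
  series:
    - [0,0,0,0,0,0]
    - [0,0,0,0,0,0]
    - [0,0,0,0,0,0]
  jaw: 0.03

```text
time: 11.55
eef_pos: [0.4518, 0.2529, 0.1051]
tool_rot: [[-0.129, 0.992, 0.001], [0.992, 0.129, 0.001], [0.001, 0.002, -1.0]]
contact_force: [-0.1, 0.3, 0.1]
grip_width: 0.0436
grasp_force: 0.0
```

carry_out:
  series:
    - [0,0,2,0,0,0]
    - [0,0,8,0,0,0]
    - [0,0,20,0,0,0]
    - [0,0,30,0,0,0]
    - [0,0,30,0,0,0]
    - [0,0,10,0,0,0]
    - [0,0,0,0,0,0]

```text
time: 12.25
eef_pos: [0.4517, 0.2527, 0.2066]
tool_rot: [[-0.129, 0.992, 0.003], [0.992, 0.129, 0.001], [0.001, 0.003, -1.0]]
contact_force: [-0.1, 0.3, -0.4]
grip_width: 0.0434
grasp_force: 0.0
```

```bash
python3 - <<'E'
from h import *
st(); snap('wrist','w4.png'); eggs([('bantam_egg',.039)]);rects('wrist',['carton'])
E
```

```text
t 12.25 tcp [451.7 252.7 206.6] ytool deg 7.39 z [ 0.0031  0.0015 -1.    ] w 43.4 F [-0.1  0.3 -0.4] g 0.0
bantam_egg 0.61 ell [316.1 205.5] [38.  39.4] -> [448.8945 250.609   39.    ]
carton 0.64 [297. 234.] ((430.6782531738281, 197.83242797851562), (115.19110870361328, 164.54971313476562), 8.526434898376465)
```

View pics/w4.png

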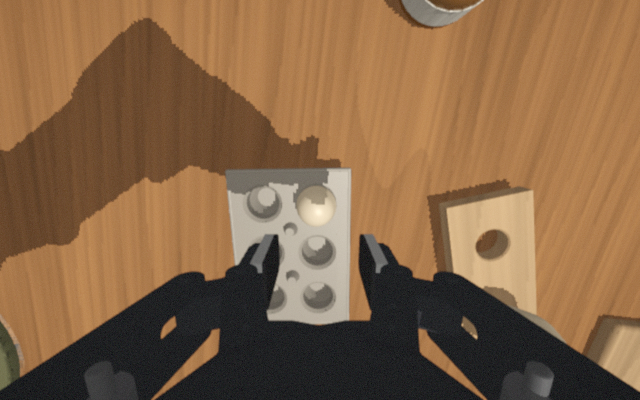

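The bantam egg stands in the tray at (316,205), world about (449,251). Next is the goose egg.

carry_out:
  series:
    - [8,-18,6,0,0,-0.02]
    - [15.5,-35,6,0,0,-0.037]
    - [15.5,-35,6,0,0,-0.037]
    - [15.5,-35,6,0,0,-0.037]
    - [15.5,-35,6,0,0,-0.037]
    - [15.5,-35,6,0,0,-0.037]
    - [15.5,-35,6,0,0,-0.037]
    - [15.5,-35,6,0,0,-0.037]
    - [15.5,-35,0,0,0,-0.037]
    - [15.5,-35,0,0,0,-0.037]
    - [15.5,-35,0,0,0,-0.037]
    - [15.5,-35,0,0,0,-0.037]
  jaw: 0.8

```text
time: 13.6
eef_pos: [0.6296, -0.1523, 0.251]
tool_rot: [[0.295, 0.956, -0.003], [0.956, -0.295, 0.0], [-0.0, -0.003, -1.0]]
contact_force: [-0.6, 0.6, 0.9]
grip_width: 0.0767
grasp_force: 0.0
```

carry_out:
  series:
    - [8,-15,0,0,0,0]
    - [0,0,0,0,0,0]
    - [0,0,0,0,0,0]

```text
time: 13.9
eef_pos: [0.6371, -0.1649, 0.2512]
tool_rot: [[0.293, 0.956, -0.003], [0.956, -0.293, 0.001], [0.001, -0.003, -1.0]]
contact_force: [-1.0, -0.5, 0.0]
grip_width: 0.0767
grasp_force: 0.0
```

```bash
python3 - <<'E'
from h import *
st(); snap('wrist','w5.png'); eggs([('goose_egg',.067),('hen_mate',.0515)]);rects('wrist',['hen_rack'])
for d in ctrl.mark_of('goose_egg','wrist'): print(d['conf'],d['at'],px2w('wrist',d['at'],.067)*1000)
E
```

```text
t 13.90 tcp [ 637.1 -164.9  251.2] ytool deg -17.03 z [-0.0025  0.0014 -1.    ] w 76.7 F [-1.  -0.5  0. ] g 0.0
goose_egg 0.96 ell [326.3 197.1] [63.3 66.6] -> [ 644.3696 -163.927    67.    ]
hen_mate 0.89 ell [325.8 257.3] [42.1 44.9] -> [ 624.5006 -231.5282   51.5   ]
hen_rack 0.91 [316. 229.] ((626.0514526367188, -227.57351684570312), (88.31285858154297, 66.9532699584961), 74.13770294189453)
hen_rack 0.76 [ 52. 295.] ((283.46112060546875, -217.43655395507812), (134.71795654296875, 86.18273162841797), 66.44152069091797)
0.58 [327.6, 194.0] [ 646.8384 -162.3179   67.    ]
```

View pics/w5.png

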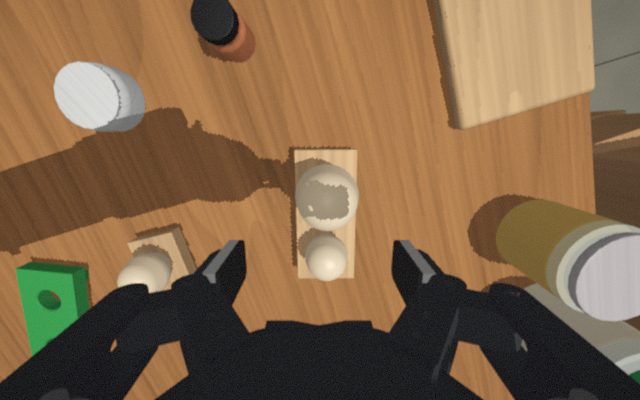

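The goose egg is at (326,197) and the hen mate at (326,257); their spacing of 70.5 mm checks out. Descending.

carry_out:
  series:
    - [4,1,-10,0,0,0]
    - [3.3,0,-20,0,0,0]
    - [0,0,-25,0,0,0]
    - [0,0,-25,0,0,0]
    - [0,0,-20,0,0,0]
    - [0,0,-15,0,0,0]
    - [0,0,-10,0,0,0]
    - [0,0,-6,0,0,0]
    - [0,0,0,0,0,0]
    - [0,0,0,0,0,0]

```text
time: 15.15
eef_pos: [0.6453, -0.1647, 0.1226]
tool_rot: [[0.293, 0.956, 0.001], [0.956, -0.293, -0.0], [0.0, 0.001, -1.0]]
contact_force: [-0.7, 0.5, 0.5]
grip_width: 0.0771
grasp_force: 0.0
```

carry_out:
  series:
    - [0,0,0,0,0,0]
    - [0,0,0,0,0,0]
    - [0,0,0,0,0,0]
  jaw: 0.5

```text
time: 15.45
eef_pos: [0.645, -0.1648, 0.1224]
tool_rot: [[0.293, 0.956, 0.001], [0.956, -0.293, -0.0], [0.0, 0.001, -1.0]]
contact_force: [-0.3, -0.1, -0.6]
grip_width: 0.0642
grasp_force: 0.0
```

carry_out:
  series:
    - [0,0,0,0,0,0]
    - [0,0,0,0,0,0]
  jaw: 0.43

```text
time: 15.65
eef_pos: [0.6449, -0.1648, 0.122]
tool_rot: [[0.293, 0.956, 0.0], [0.956, -0.293, -0.0], [-0.0, 0.0, -1.0]]
contact_force: [0.3, -1.0, 1.4]
grip_width: 0.0612
grasp_force: 0.0
```

carry_out:
  series:
    - [0,0,0,0,0,0]
    - [0,0,0,0,0,0]
  jaw: 0.4

```text
time: 15.85
eef_pos: [0.6448, -0.1647, 0.1219]
tool_rot: [[0.293, 0.956, -0.0], [0.956, -0.293, 0.0], [-0.0, -0.0, -1.0]]
contact_force: [-0.5, 0.8, 1.2]
grip_width: 0.0598
grasp_force: 1.0
```

carry_out:
  series:
    - [0,0,0,0,0,0]
    - [0,0,0,0,0,0]
  jaw: 0.37

```text
time: 16.05
eef_pos: [0.6448, -0.1647, 0.1221]
tool_rot: [[0.293, 0.956, -0.0], [0.956, -0.293, -0.0], [-0.0, -0.0, -1.0]]
contact_force: [-2.0, 0.5, 3.0]
grip_width: 0.0588
grasp_force: 19.9
```

carry_out:
  series:
    - [0,0,0,0,0,0]
    - [0,0,0,0,0,0]
  jaw: 0.35

```text
time: 16.25
eef_pos: [0.6448, -0.1647, 0.1222]
tool_rot: [[0.293, 0.956, 0.0], [0.956, -0.293, -0.0], [-0.0, 0.0, -1.0]]
contact_force: [-2.6, 1.3, 6.0]
grip_width: 0.0584
grasp_force: 37.0
```

carry_out:
  series:
    - [0,0,0,0,0,0]
    - [0,0,2,0,0,0]
    - [0,0,4,0,0,0]
    - [0,0,8,0,0,0]
    - [0,0,15,0,0,0]
    - [0,0,20,0,0,0]
    - [0,0,25,0,0,0]
    - [0,0,25,0,0,0]
    - [0,0,20,0,0,0]
    - [0,0,12,0,0,0]
    - [0,0,4,0,0,0]
    - [0,0,0,0,0,0]
  jaw: 0.36

```text
time: 17.45
eef_pos: [0.6449, -0.1648, 0.2573]
tool_rot: [[0.293, 0.956, 0.001], [0.956, -0.293, -0.0], [-0.0, 0.001, -1.0]]
contact_force: [-0.8, 0.2, -1.3]
grip_width: 0.0585
grasp_force: 36.4
```

carry_out:
  series:
    - [-0.5,10,0,0,0,0.02]
    - [-1,20,0,0,0,0.04]
    - [-1.5,30,0,0,0,0.05]
    - [-1.5,35,0,0,0,0.06]
    - [-2,35,0,0,0,0.06]
    - [-2,35,0,0,0,0.06]
    - [-2,35,0,0,0,0.06]
    - [-2,35,0,0,0,0.06]
    - [-2,35,0,0,0,0.06]
    - [-2,35,0,0,0,0.06]
    - [-1.5,30,0,0,0,0.06]
    - [-1.5,30,0,0,0,0.06]

```text
time: 18.65
eef_pos: [0.6237, 0.2038, 0.2562]
tool_rot: [[-0.352, 0.936, -0.002], [0.936, 0.352, 0.001], [0.001, -0.001, -1.0]]
contact_force: [-0.3, -0.2, -1.9]
grip_width: 0.0582
grasp_force: 36.3
```

carry_out:
  series:
    - [0,20,0,0,0,0.05]
    - [0,10,0,0,0,0.007]
    - [0,0,0,0,0,0]
    - [0,0,0,0,0,0]

```text
time: 19.05
eef_pos: [0.6257, 0.229, 0.2565]
tool_rot: [[-0.396, 0.918, -0.0], [0.918, 0.396, -0.001], [-0.001, -0.001, -1.0]]
contact_force: [-0.1, -0.8, -1.9]
grip_width: 0.0581
grasp_force: 36.3
```

```bash
python3 - <<'E'
from h import *
st(); snap('wrist','w6.png')
E
```

```text
t 19.05 tcp [625.7 229.  256.5] ytool deg 23.36 z [-0.0003 -0.0015 -1.    ] w 58.1 F [-0.1 -0.8 -1.9] g 36.32396221160889
```

View pics/w6.png

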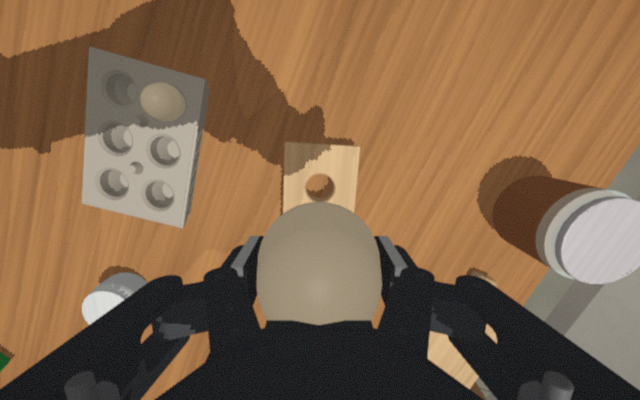

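The goose egg is held at (318,265); the target hole shows at (320,187) and the bantam egg sits in the tray at (162,101).

```bash
python3 - <<'E'
from h import *
for u in ((319,187),(321,187)): print(px2w('wrist',u,.028)*1000)
im=cv2.imread('pics/w6.png'); h=im[165:210,295:350]; g=cv2.cvtColor(h,6); m=(g<95).astype(np.uint8)
n,l,s,c=cv2.connectedComponentsWithStats(m); print(s[1:],c[1:]+[295,165])
E
```

```text
[625.4911 230.6024  28.    ]
[627.5147 231.4757  28.    ]
[[ 13  13  25  21 229]] [[322.559  191.1528]]
```

carry_out:
  series:
    - [0.3,1.3,-10,0,0,-0.03]
    - [0,0,-20,0,0,-0.03]
    - [0,0,-25,0,0,0]
    - [0,0,-25,0,0,0]
    - [0,0,-20,0,0,0]
    - [0,0,-12,0,0,0]
    - [0,0,-8,0,0,0]
    - [0,0,-4,0,0,0]
    - [0,0,-4,0,0,0]
    - [0,0,-2,0,0,0]
    - [0,0,0,0,0,0]

```text
time: 20.2
eef_pos: [0.6258, 0.2316, 0.1271]
tool_rot: [[-0.342, 0.94, 0.0], [0.94, 0.342, 0.0], [-0.0, 0.0, -1.0]]
contact_force: [0.4, 0.3, -0.6]
grip_width: 0.0583
grasp_force: 36.3
```

carry_out:
  series:
    - [0,0,-1,0,0,0]
    - [0,0,-1,0,0,0]
    - [0,0,0,0,0,0]

```text
time: 20.5
eef_pos: [0.6257, 0.2316, 0.1249]
tool_rot: [[-0.342, 0.94, 0.0], [0.94, 0.342, -0.0], [-0.0, 0.0, -1.0]]
contact_force: [-0.1, -0.2, -1.9]
grip_width: 0.0585
grasp_force: 36.3
```

carry_out:
  series:
    - [0,0,-1,0,0,0]
    - [0,0,-1,0,0,0]
    - [0,0,0,0,0,0]

```text
time: 20.8
eef_pos: [0.6256, 0.2315, 0.1227]
tool_rot: [[-0.342, 0.94, -0.0], [0.94, 0.342, -0.0], [-0.0, -0.0, -1.0]]
contact_force: [0.4, -0.4, -1.7]
grip_width: 0.0585
grasp_force: 36.3
```

carry_out:
  series:
    - [0,0,-1,0,0,0]
    - [0,0,0,0,0,0]

```text
time: 21.0
eef_pos: [0.6259, 0.2314, 0.1222]
tool_rot: [[-0.342, 0.94, 0.0], [0.94, 0.342, -0.0], [-0.0, 0.0, -1.0]]
contact_force: [0.6, 0.1, 2.7]
grip_width: 0.0585
grasp_force: 36.7
```

carry_out:
  series:
    - [0,0,-0.5,0,0,0]
    - [0,0,0,0,0,0]

```text
time: 21.2
eef_pos: [0.6259, 0.2314, 0.1219]
tool_rot: [[-0.342, 0.94, 0.001], [0.94, 0.342, -0.0], [-0.0, 0.001, -1.0]]
contact_force: [-0.3, -2.4, 4.5]
grip_width: 0.0585
grasp_force: 36.8
```

carry_out:
  series:
    - [0,0,0,0,0,0]
    - [0,0,0,0,0,0]
  jaw: 0.4

```text
time: 21.4
eef_pos: [0.6258, 0.2315, 0.1214]
tool_rot: [[-0.342, 0.94, 0.0], [0.94, 0.342, 0.0], [-0.0, 0.0, -1.0]]
contact_force: [0.4, -1.5, 2.7]
grip_width: 0.0596
grasp_force: 1.1
```

carry_out:
  series:
    - [0,0,0,0,0,0]
    - [0,0,0,0,0,0]
    - [0,0,0,0,0,0]
  jaw: 0.65

```text
time: 21.7
eef_pos: [0.6255, 0.2317, 0.1212]
tool_rot: [[-0.343, 0.94, -0.0], [0.94, 0.343, 0.0], [0.0, -0.0, -1.0]]
contact_force: [-0.7, -0.6, -0.6]
grip_width: 0.0703
grasp_force: 0.0
```

carry_out:
  series:
    - [0,0,3,0,0,0]
    - [0,0,10,0,0,0]
    - [0,0,20,0,0,0]
    - [0,0,30,0,0,0]
    - [0,0,30,0,0,0]
    - [0,0,30,0,0,0]
    - [0,0,10,0,0,0]
    - [0,0,0,0,0,0]

```text
time: 22.5
eef_pos: [0.6261, 0.2321, 0.2566]
tool_rot: [[-0.342, 0.94, 0.003], [0.94, 0.342, 0.001], [0.0, 0.004, -1.0]]
contact_force: [0.2, 0.5, -0.2]
grip_width: 0.0703
grasp_force: 0.0
```

```bash
python3 - <<'E'
from h import *
st(); snap('wrist','w7.png'); eggs([('goose_egg',.066)])
E
```

```text
t 22.50 tcp [626.1 232.1 256.6] ytool deg 20.02 z [ 0.0034  0.0014 -1.    ] w 70.3 F [ 0.2  0.5 -0.2] g 0.0
goose_egg 0.87 ell [317.2 204.2] [60.2 65.3] -> [626.1806 225.2378  66.    ]
```

View pics/w7.png

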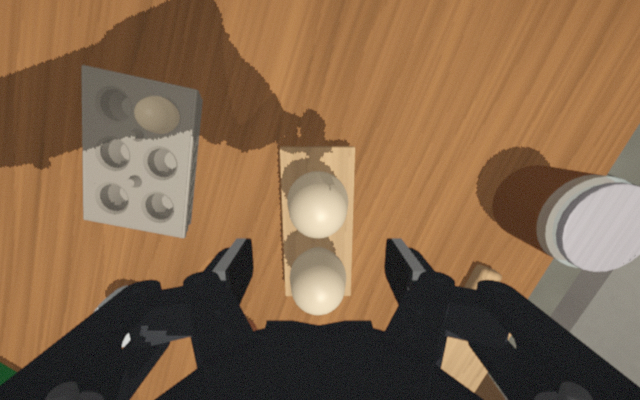

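Both goose eggs stand upright in the goose rack, at (317,204) and (318,282). Next is the hen egg.

carry_out:
  series:
    - [-8,-18,0,0,0,-0.02]
    - [-16,-36,0,0,0,-0.036]
    - [-16,-36,0,0,0,-0.036]
    - [-16,-36,0,0,0,-0.036]
    - [-16,-36,0,0,0,-0.036]
    - [-16,-36,0,0,0,-0.036]
    - [-16,-36,0,0,0,-0.036]
    - [-16,-36,0,0,0,-0.036]
    - [-16,-36,0,0,0,-0.036]
    - [-16,-36,0,0,0,-0.036]
    - [-16,-36,0,0,0,-0.036]
    - [-13,-36,0,0,0,-0.028]
  jaw: 0.5

```text
time: 23.8
eef_pos: [0.4428, -0.1838, 0.2531]
tool_rot: [[0.06, 0.998, -0.003], [0.998, -0.06, 0.001], [0.001, -0.003, -1.0]]
contact_force: [0.9, -0.8, -0.9]
grip_width: 0.0641
grasp_force: 0.0
```

carry_out:
  series:
    - [-8,-10,-10,0,0,0]
    - [0,0,0,0,0,0]
    - [0,0,0,0,0,0]

```text
time: 24.1
eef_pos: [0.4366, -0.1913, 0.2436]
tool_rot: [[0.057, 0.998, -0.001], [0.998, -0.057, 0.002], [0.002, -0.001, -1.0]]
contact_force: [0.1, 0.2, 0.7]
grip_width: 0.064
grasp_force: 0.0
```

```bash
python3 - <<'E'
from h import *
st(); snap('wrist','w8.png'); eggs([('hen_egg',.054),('bantam_mate',.0458)]);rects('wrist',['bantam_rack','hen_rack'])
E
```

```text
t 24.10 tcp [ 436.6 -191.3  243.6] ytool deg -3.29 z [-0.0012  0.0018 -1.    ] w 64.0 F [0.1 0.2 0.7] g 0.0
hen_egg 0.69 ell [315.  201.2] [45.4 46.6] -> [ 433.8321 -193.8473   54.    ]
bantam_mate 0.71 ell [316.4 254. ] [32.4 35.2] -> [ 431.8217 -253.9469   45.8   ]
bantam_rack 0.75 [316. 225.] ((432.6613464355469, -222.97268676757812), (127.8033676147461, 53.95116424560547), 87.28236389160156)
hen_rack 0.75 [172. 226.] ((270.8271789550781, -230.40017700195312), (153.64096069335938, 71.57595825195312), 66.51254272460938)
hen_rack 0.63 [501. 168.] ((630.6056518554688, -195.83660888671875), (150.9305877685547, 79.44404602050781), 73.3975830078125)
```

View pics/w8.png

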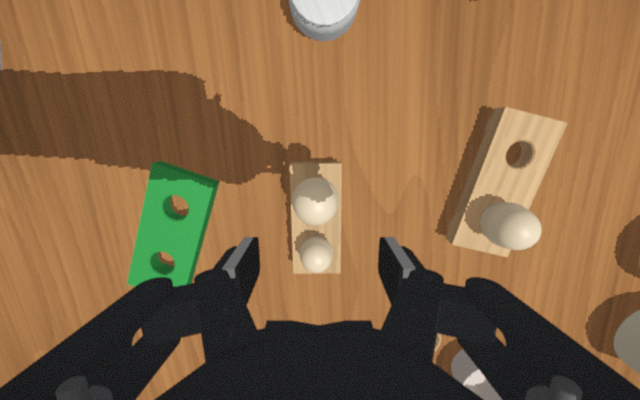

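Hen egg at (315,201) → about (434,-193), which agrees with the rack fit; the empty hen pocket is at (520,154).

carry_out:
  series:
    - [-2.6,-1.5,-12,0,0,0]
    - [0,0,-20,0,0,0]
    - [0,0,-25,0,0,0]
    - [0,0,-25,0,0,0]
    - [0,0,-22,0,0,0]
    - [0,0,-15,0,0,0]
    - [0,0,-10,0,0,0]
    - [0,0,-4,0,0,0]
    - [0,0,0,0,0,0]
    - [0,0,0,0,0,0]

```text
time: 25.35
eef_pos: [0.4345, -0.1939, 0.1119]
tool_rot: [[0.058, 0.998, 0.001], [0.998, -0.058, -0.0], [-0.0, 0.001, -1.0]]
contact_force: [0.9, -0.6, 0.1]
grip_width: 0.0636
grasp_force: 0.0
```

carry_out:
  series:
    - [0,0,0,0,0,0]
    - [0,0,0,0,0,0]
    - [0,0,0,0,0,0]
  jaw: 0.13

```text
time: 25.65
eef_pos: [0.4341, -0.1941, 0.1117]
tool_rot: [[0.059, 0.998, 0.001], [0.998, -0.059, -0.0], [-0.0, 0.001, -1.0]]
contact_force: [0.1, 0.5, 1.9]
grip_width: 0.0481
grasp_force: 0.0
```

carry_out:
  series:
    - [0,0,0,0,0,0]
    - [0,0,0,0,0,0]
  jaw: 0.07

```text
time: 25.85
eef_pos: [0.4338, -0.194, 0.1115]
tool_rot: [[0.059, 0.998, -0.0], [0.998, -0.059, -0.0], [-0.0, -0.0, -1.0]]
contact_force: [-2.1, 0.1, 1.2]
grip_width: 0.0457
grasp_force: 1.5
```

carry_out:
  series:
    - [0,0,0,0,0,0]
    - [0,0,0,0,0,0]
  jaw: 0.04

```text
time: 26.05
eef_pos: [0.4338, -0.194, 0.1115]
tool_rot: [[0.059, 0.998, -0.0], [0.998, -0.059, -0.0], [-0.0, -0.0, -1.0]]
contact_force: [-3.0, -1.2, 4.9]
grip_width: 0.0448
grasp_force: 18.6
```

```bash
python3 - <<'E'
from h import *
st()
# hen hole seen in w8 with tcp (436.6,-191.3,243.6), yaw -3.29: rebuild that camera pose from tool-fixed offset
o=ctrl.get_obs();i=ctrl.camera_info('wrist');T=np.array(i['camera_from_world']);K=np.array(i['K'])
Rct=T[:3,:3]@o['tool_rot'];ct=o['tool_rot'].T@(-T[:3,:3].T@T[:3,3]-o['eef_pos'])
a=np.radians(-3.29);y=np.array([np.cos(a),np.sin(a),0]);z=np.array([-.0012,.0018,-1]);R=np.c_[np.cross(y,z),y,z]
c=np.array([.4366,-.1913,.2436])+R@ct
for u in ((520,154),):
    d=R@Rct.T@np.linalg.solve(K,[*u,1]);print(1000*(c+d*(.028-c[2])/d[2]))
E
```

```text
t 26.05 tcp [ 433.8 -194.   111.5] ytool deg -3.36 z [-0.0004 -0.0003 -1.    ] w 44.8 F [-3.  -1.2  4.9] g 18.573557138442993
[ 644.0545 -163.0446   28.    ]
```

carry_out:
  series:
    - [0,0,0,0,0,0]
    - [0,0,0,0,0,0]
    - [0,0,2,0,0,0]
    - [0,0,4,0,0,0]
    - [0,0,8,0,0,0]
    - [0,0,15,0,0,0]
    - [0,0,20,0,0,0]
    - [0,0,25,0,0,0]
    - [0,0,20,0,0,0]
    - [0,0,12,0,0,0]
    - [0,0,4,0,0,0]
    - [0,0,0,0,0,0]
  jaw: 0.03

```text
time: 27.25
eef_pos: [0.434, -0.1941, 0.2216]
tool_rot: [[0.059, 0.998, 0.0], [0.998, -0.059, -0.0], [-0.0, 0.0, -1.0]]
contact_force: [-0.6, 0.3, -0.2]
grip_width: 0.0445
grasp_force: 26.0
```

carry_out:
  series:
    - [8,1,0,0,0,0]
    - [18,3,0,0,0,-0.03]
    - [25,4,0,0,0,-0.04]
    - [30,4,0,0,0,-0.04]
    - [30,4,0,0,0,-0.04]
    - [30,4,0,0,0,-0.04]
    - [30,4,0,0,0,-0.04]
    - [20,4,0,0,0,-0.004]
    - [14,2,0,0,0,0]
    - [5,1,0,0,0,0]
    - [0,0,0,0,0,0]
    - [0,0,0,0,0,0]

```text
time: 28.45
eef_pos: [0.6434, -0.1631, 0.2206]
tool_rot: [[0.289, 0.957, -0.002], [0.957, -0.289, -0.0], [-0.0, -0.002, -1.0]]
contact_force: [-1.1, -0.3, 0.3]
grip_width: 0.0446
grasp_force: 26.0
```

```bash
python3 - <<'E'
from h import *
st(); im=snap('wrist','w9.png')
p=w2px('wrist',(.644,-.163,.028));print('pred hole',p)
eggs([('hen_egg',.15)])
u,v=p.astype(int); g=cv2.cvtColor(im[v-18:v+19,u-22:u+23],7); print(g[18,::3],g[::3,22])
E
```

```text
t 28.45 tcp [ 643.4 -163.1  220.6] ytool deg -16.77 z [-0.0016 -0.     -1.    ] w 44.6 F [-1.1 -0.3  0.3] g 25.96985936164856
pred hole [319.5137 196.4122]
hen_egg 0.93 ell [318.5 265.4] [ 90.3 101.4] -> [ 640.4916 -172.2433  150.    ]
[116 120 118 110 138 135 136 140 144  86  84  80  93 175 191] [197 191 143 144 145 141 141 135  77  92  92 166 188]
```

View pics/w9.png

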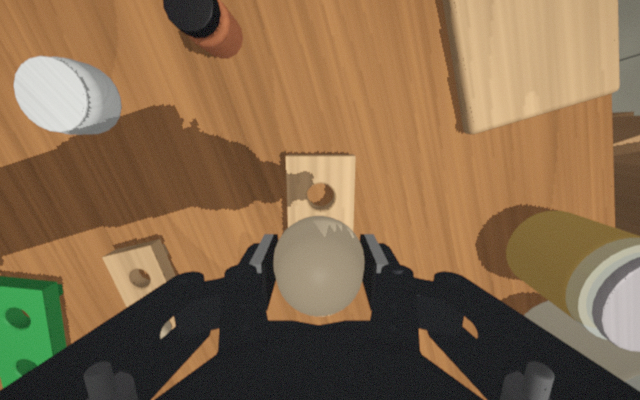

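The hole at (320,195) matches the prediction, so I'll lower the hen egg.

carry_out:
  series:
    - [0.7,0.5,-10,0,0,0]
    - [0,0,-18,0,0,0]
    - [0,0,-22,0,0,0]
    - [0,0,-20,0,0,0]
    - [0,0,-14,0,0,0]
    - [0,0,-8,0,0,0]
    - [0,0,-6,0,0,0]
    - [0,0,-4,0,0,0]
    - [0,0,-4,0,0,0]
    - [0,0,-2,0,0,0]
    - [0,0,0,0,0,0]

```text
time: 29.65
eef_pos: [0.6448, -0.1625, 0.1134]
tool_rot: [[0.288, 0.957, 0.0], [0.957, -0.288, -0.0], [-0.0, 0.0, -1.0]]
contact_force: [-0.0, -0.0, -0.3]
grip_width: 0.0444
grasp_force: 26.0
```

carry_out:
  series:
    - [0,0,-1,0,0,0]
    - [0,0,-1,0,0,0]
    - [0,0,0,0,0,0]

```text
time: 29.95
eef_pos: [0.6447, -0.1625, 0.1114]
tool_rot: [[0.289, 0.957, -0.0], [0.957, -0.289, -0.0], [-0.0, 0.0, -1.0]]
contact_force: [0.6, 0.2, -1.0]
grip_width: 0.0444
grasp_force: 26.0
```

carry_out:
  series:
    - [0,0,-1,0,0,0]
    - [0,0,0,0,0,0]

```text
time: 30.15
eef_pos: [0.6449, -0.1626, 0.1105]
tool_rot: [[0.289, 0.957, 0.0], [0.957, -0.289, -0.0], [-0.0, 0.0, -1.0]]
contact_force: [-0.3, -0.1, -0.1]
grip_width: 0.0447
grasp_force: 26.0
```

carry_out:
  series:
    - [0,0,-1,0,0,0]
    - [0,0,0,0,0,0]

```text
time: 30.35
eef_pos: [0.645, -0.1629, 0.1098]
tool_rot: [[0.289, 0.957, 0.001], [0.957, -0.289, -0.001], [-0.0, 0.001, -1.0]]
contact_force: [-0.7, -1.7, 3.2]
grip_width: 0.0444
grasp_force: 26.3
```

carry_out:
  series:
    - [0,0,-0.5,0,0,0]
    - [0,0,0,0,0,0]

```text
time: 30.55
eef_pos: [0.645, -0.163, 0.1096]
tool_rot: [[0.289, 0.957, 0.001], [0.957, -0.289, -0.001], [-0.001, 0.001, -1.0]]
contact_force: [-1.3, -1.8, 6.4]
grip_width: 0.0444
grasp_force: 26.4
```

carry_out:
  series:
    - [0,0,-0.5,0,0,0]
    - [0,0,0,0,0,0]

```text
time: 30.75
eef_pos: [0.645, -0.1633, 0.1093]
tool_rot: [[0.289, 0.957, 0.001], [0.957, -0.289, -0.001], [-0.001, 0.001, -1.0]]
contact_force: [-1.8, -2.8, 8.2]
grip_width: 0.0442
grasp_force: 26.6
```

Seated. I'll release, lift, and go back to the tray.

carry_out:
  series:
    - [0,0,0.5,0,0,0]
    - [0,0,0,0,0,0]
  jaw: 0.08

```text
time: 30.95
eef_pos: [0.6449, -0.1622, 0.1088]
tool_rot: [[0.288, 0.958, 0.0], [0.958, -0.288, 0.0], [0.0, 0.0, -1.0]]
contact_force: [1.2, -0.8, 0.3]
grip_width: 0.0463
grasp_force: 0.4
```

carry_out:
  series:
    - [0,0,0,0,0,0]
    - [0,0,0,0,0,0]
    - [0,0,0,0,0,0]
  jaw: 0.35

```text
time: 31.25
eef_pos: [0.6446, -0.1622, 0.1086]
tool_rot: [[0.288, 0.958, -0.001], [0.958, -0.288, 0.0], [0.0, -0.001, -1.0]]
contact_force: [0.6, -0.1, 0.4]
grip_width: 0.0576
grasp_force: 0.0
```

carry_out:
  series:
    - [0,0,3,0,0,0]
    - [0,0,10,0,0,0]
    - [0,0,20,0,0,0]
    - [0,0,30,0,0,0]
    - [0,0,35,0,0,0]
    - [0,0,30,0,0,0]
    - [0,0,10,0,0,0]
    - [0,0,0,0,0,0]

```text
time: 32.05
eef_pos: [0.6454, -0.1624, 0.2491]
tool_rot: [[0.289, 0.957, 0.004], [0.957, -0.289, -0.001], [0.0, 0.004, -1.0]]
contact_force: [0.1, 0.4, 0.3]
grip_width: 0.0579
grasp_force: 0.0
```

```bash
python3 - <<'E'
from h import *
st(); snap('wrist','w10.png'); eggs([('hen_egg',.0515)])
E
```

```text
t 32.05 tcp [ 645.4 -162.4  249.1] ytool deg -16.77 z [ 0.0036 -0.0009 -1.    ] w 57.9 F [0.1 0.4 0.3] g 0.0
hen_egg 0.77 ell [317.6 197.5] [44.3 45.5] -> [ 642.6699 -163.0412   51.5   ]
```

View pics/w10.png

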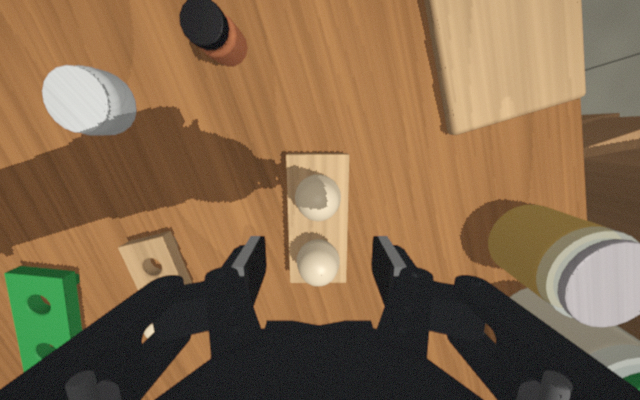

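Both hen eggs stand upright, at (318,197) and (319,263). The last one is the bantam egg from the tray.

carry_out:
  series:
    - [-8,18,0,0,0,0.02]
    - [-17,36,0,0,0,0.04]
    - [-17,36,0,0,0,0.04]
    - [-17,36,0,0,0,0.04]
    - [-17,36,0,0,0,0.04]
    - [-17,36,0,0,0,0.04]
    - [-17,36,0,0,0,0.04]
    - [-17,36,0,0,0,0.04]
    - [-17,36,0,0,0,0.04]
    - [-17,36,-5,0,0,0.04]
    - [-17,36,-10,0,0,0.04]
    - [-18,36,-10,0,0,0.01]
  jaw: 0.2

```text
time: 33.35
eef_pos: [0.4475, 0.2522, 0.2202]
tool_rot: [[-0.138, 0.99, -0.002], [0.99, 0.138, -0.001], [-0.001, -0.002, -1.0]]
contact_force: [-0.0, 0.6, -0.9]
grip_width: 0.0514
grasp_force: 0.0
```

carry_out:
  series:
    - [0,0,-10,0,0,0]
    - [0,0,-10,0,0,0]
    - [0,0,0,0,0,0]
    - [0,0,0,0,0,0]

```text
time: 33.75
eef_pos: [0.4493, 0.25, 0.2012]
tool_rot: [[-0.135, 0.991, -0.001], [0.991, 0.135, -0.001], [-0.001, -0.002, -1.0]]
contact_force: [-0.8, -1.1, -0.4]
grip_width: 0.0512
grasp_force: 0.0
```

```bash
python3 - <<'E'
from h import *
st(); snap('wrist','w11.png'); eggs([('bantam_egg',.039)])
E
```

```text
t 33.75 tcp [449.3 250.  201.2] ytool deg 7.74 z [-0.0014 -0.0012 -1.    ] w 51.2 F [-0.8 -1.1 -0.4] g 0.0
bantam_egg 0.77 ell [320.  204.7] [40.6 40.7] -> [450.7458 251.3307  39.    ]
```

carry_out:
  series:
    - [1.2,1.8,-12,0,0,0]
    - [0,0,-20,0,0,0]
    - [0,0,-22,0,0,0]
    - [0,0,-18,0,0,0]
    - [0,0,-12,0,0,0]
    - [0,0,-7,0,0,0]
    - [0,0,-4,0,0,0]
    - [0,0,-2,0,0,0]
    - [0,0,0,0,0,0]
    - [0,0,0,0,0,0]

```text
time: 34.85
eef_pos: [0.4502, 0.2535, 0.1054]
tool_rot: [[-0.137, 0.991, 0.001], [0.991, 0.137, 0.0], [0.0, 0.001, -1.0]]
contact_force: [-0.8, 0.4, 0.4]
grip_width: 0.0512
grasp_force: 0.0
```

carry_out:
  series:
    - [0,0,0,0,0,0]
    - [0,0,0,0,0,0]
  jaw: -0.1

```text
time: 35.05
eef_pos: [0.4501, 0.2534, 0.1052]
tool_rot: [[-0.137, 0.991, 0.001], [0.991, 0.137, 0.0], [0.0, 0.001, -1.0]]
contact_force: [-0.7, 0.2, 0.3]
grip_width: 0.0385
grasp_force: 0.0
```

carry_out:
  series:
    - [0,0,0,0,0,0]
    - [0,0,0,0,0,0]
  jaw: -0.15

```text
time: 35.25
eef_pos: [0.45, 0.2534, 0.105]
tool_rot: [[-0.137, 0.991, 0.0], [0.991, 0.137, 0.0], [0.0, 0.0, -1.0]]
contact_force: [-0.1, 0.4, -0.1]
grip_width: 0.0362
grasp_force: 0.0
```

carry_out:
  series:
    - [0,0,0,0,0,0]
    - [0,0,0,0,0,0]
  jaw: -0.18

```text
time: 35.45
eef_pos: [0.4499, 0.2534, 0.105]
tool_rot: [[-0.137, 0.991, -0.0], [0.991, 0.137, -0.0], [-0.0, -0.0, -1.0]]
contact_force: [0.2, -1.1, 1.6]
grip_width: 0.035
grasp_force: 7.4
```

carry_out:
  series:
    - [0,0,0,0,0,0]
    - [0,0,0,0,0,0]
    - [0,0,2,0,0,0]
    - [0,0,4,0,0,0]
    - [0,0,8,0,0,0]
    - [0,0,15,0,0,0]
    - [0,0,22,0,0,0]
    - [0,0,25,0,0,0]
    - [0,0,25,0,0,0]
    - [0,0,18,0,0,0]
    - [0,0,6,0,0,0]
    - [0,0,0,0,0,0]
  jaw: -0.21

```text
time: 36.65
eef_pos: [0.4502, 0.2534, 0.2307]
tool_rot: [[-0.137, 0.991, 0.002], [0.991, 0.137, 0.001], [0.0, 0.002, -1.0]]
contact_force: [0.6, 0.5, -0.7]
grip_width: 0.0344
grasp_force: 24.5
```

carry_out:
  series:
    - [0,-10,0,0,0,0]
    - [-1,-25,0,0,0,-0.01]
    - [-1,-35,0,0,0,-0.015]
    - [-2,-40,0,0,0,-0.02]
    - [-2,-40,0,0,0,-0.02]
    - [-2,-40,0,0,0,-0.02]
    - [-2,-40,0,0,0,-0.02]
    - [-2,-40,0,0,0,-0.02]
    - [-1,-40,0,0,0,-0.02]
    - [-1,-40,0,0,0,-0.02]
    - [-1,-40,0,0,0,-0.02]
    - [-1,-30,0,0,0,-0.005]

```text
time: 37.85
eef_pos: [0.4323, -0.1698, 0.2287]
tool_rot: [[0.056, 0.998, -0.003], [0.998, -0.056, 0.0], [-0.0, -0.003, -1.0]]
contact_force: [-0.1, 0.7, -0.5]
grip_width: 0.034
grasp_force: 24.5
```

carry_out:
  series:
    - [0,-16,-10,0,0,-0.005]
    - [0,-8,-15,0,0,0]
    - [0,0,-10,0,0,0]
    - [0,0,-5,0,0,0]
    - [0,0,0,0,0,0]
    - [0,0,0,0,0,0]

```text
time: 38.45
eef_pos: [0.4342, -0.1896, 0.19]
tool_rot: [[0.056, 0.998, 0.0], [0.998, -0.056, 0.0], [0.0, -0.0, -1.0]]
contact_force: [0.2, 0.1, -0.7]
grip_width: 0.0343
grasp_force: 24.5
```

```bash
python3 - <<'E'
from h import *
st(); im=snap('wrist','w12.png'); p=w2px('wrist',(.434,-.193,.028)); print('pred',p)
u,v=p.astype(int); g=cv2.cvtColor(im[v-26:v+27,u-30:u+31],7); print(g[::4,::4])
rects('wrist',['bantam_rack'])
E
```

```text
t 38.45 tcp [ 434.2 -189.6  190. ] ytool deg -3.19 z [ 0.      0.0003 -1.    ] w 34.3 F [ 0.2  0.1 -0.7] g 24.518619775772095
pred [318.2925 209.021 ]
[[124 124 121 123 117 109 112 107 109 116 179 193 189 190 187 191]
 [122 121 125 118 117 113 113 106 110 115 178 191 192 190 188 189]
 [125 123 125 121 118 113 109 109 109 119 186 193 192 190 188 189]
 [123 122 125 118 117 112 111 104 108 181 188 193 191 189 188 180]
 [123 122 125 118 119 106 135 145 102 110 178 190 191 188 187 182]
 [123 123 125 121 145 141 136 148 124  89 106 191 190 189 188 181]
 [126 121 124 178 172 142 138 129  87  91  89 178 190 187 189 174]
 [124 129 192 194 170  96  81  92  87  91  88 174 189 188 185 173]
 [197 196 197 193 182 112  94  94  89  96 109 187 188 189 185 175]
 [191 195 198 194 189 159 102  97  95 108 159 190 190 185 187 167]
 [193 192 197 193 190 181 172 147 144 188 186 192 191 185 186 167]
 [188 194 197 194 175 136 140 136 142 137 137 170 189 186 188 167]
 [189 192 198 140 140 146 142 143 142 145 143 142 134 179 184 162]
 [188 192 139 141 143 143 145 146 142 144 144 146 144 138 177 157]]
bantam_rack 0.71 [317. 196.] ((433.1174621582031, -191.16021728515625), (65.72813415527344, 55.06576919555664), 87.42659759521484)
```

The hole in the picture lies where predicted, to about 1 px. Lowering the bantam egg.

carry_out:
  series:
    - [-0.2,-3,-10,0,0,0]
    - [0,0,-16,0,0,0]
    - [0,0,-16,0,0,0]
    - [0,0,-12,0,0,0]
    - [0,0,-8,0,0,0]
    - [0,0,-5,0,0,0]
    - [0,0,-3,0,0,0]
    - [0,0,-2,0,0,0]
    - [0,0,0,0,0,0]

```text
time: 39.45
eef_pos: [0.4339, -0.1937, 0.118]
tool_rot: [[0.058, 0.998, 0.0], [0.998, -0.058, -0.0], [-0.0, 0.0, -1.0]]
contact_force: [-0.5, -1.1, -0.6]
grip_width: 0.034
grasp_force: 24.5
```

carry_out:
  series:
    - [0,0,-1,0,0,0]
    - [0,0,-1,0,0,0]
    - [0,0,0,0,0,0]

```text
time: 39.75
eef_pos: [0.4338, -0.1937, 0.1159]
tool_rot: [[0.058, 0.998, 0.0], [0.998, -0.058, -0.0], [-0.0, 0.0, -1.0]]
contact_force: [0.6, 0.1, -0.1]
grip_width: 0.0342
grasp_force: 24.5
```

carry_out:
  series:
    - [0,0,-1,0,0,0]
    - [0,0,0,0,0,0]

```text
time: 39.95
eef_pos: [0.4337, -0.1937, 0.1148]
tool_rot: [[0.058, 0.998, -0.0], [0.998, -0.058, -0.0], [-0.0, -0.0, -1.0]]
contact_force: [-0.6, 0.3, -0.2]
grip_width: 0.0343
grasp_force: 24.5
```

carry_out:
  series:
    - [0,0,-0.5,0,0,0]
    - [0,0,0,0,0,0]

```text
time: 40.15
eef_pos: [0.4337, -0.1936, 0.1143]
tool_rot: [[0.058, 0.998, -0.0], [0.998, -0.058, 0.0], [0.0, -0.0, -1.0]]
contact_force: [-0.9, 0.1, -0.6]
grip_width: 0.0341
grasp_force: 24.5
```

carry_out:
  series:
    - [0,0,-1,0,0,0]
    - [0,0,0,0,0,0]

```text
time: 40.35
eef_pos: [0.4339, -0.1935, 0.1135]
tool_rot: [[0.057, 0.998, 0.0], [0.998, -0.057, 0.0], [0.0, 0.0, -1.0]]
contact_force: [-0.4, 1.0, 2.5]
grip_width: 0.0343
grasp_force: 24.7
```

carry_out:
  series:
    - [0,0,-1,0,0,0]
    - [0,0,0,0,0,0]

```text
time: 40.55
eef_pos: [0.4339, -0.1932, 0.1128]
tool_rot: [[0.057, 0.998, 0.0], [0.998, -0.057, -0.0], [-0.0, 0.0, -1.0]]
contact_force: [-1.4, 1.7, 8.3]
grip_width: 0.0341
grasp_force: 25.2
```

carry_out:
  series:
    - [0,0,-0.5,0,0,0]
    - [0,0,0,0,0,0]

```text
time: 40.75
eef_pos: [0.4339, -0.1931, 0.1126]
tool_rot: [[0.057, 0.998, 0.0], [0.998, -0.057, -0.0], [-0.0, 0.0, -1.0]]
contact_force: [-2.9, 2.4, 11.9]
grip_width: 0.0341
grasp_force: 25.4
```

Seated. I'll release it, back off and check.

carry_out:
  series:
    - [0,0,0.5,0,0,0]
    - [0,0,0,0,0,0]
  jaw: -0.16

```text
time: 40.95
eef_pos: [0.4336, -0.1937, 0.1124]
tool_rot: [[0.058, 0.998, -0.0], [0.998, -0.058, -0.0], [-0.0, -0.0, -1.0]]
contact_force: [-1.3, -0.3, 0.0]
grip_width: 0.0358
grasp_force: 0.4
```

carry_out:
  series:
    - [0,0,0,0,0,0]
    - [0,0,0,0,0,0]
    - [0,0,0,0,0,0]
  jaw: 0.15

```text
time: 41.25
eef_pos: [0.4338, -0.1937, 0.1123]
tool_rot: [[0.058, 0.998, -0.0], [0.998, -0.058, 0.0], [0.0, -0.0, -1.0]]
contact_force: [-0.3, 0.1, -0.8]
grip_width: 0.0491
grasp_force: 0.0
```

carry_out:
  series:
    - [0,0,3,0,0,0]
    - [0,0,10,0,0,0]
    - [0,0,20,0,0,0]
    - [0,0,30,0,0,0]
    - [0,0,35,0,0,0]
    - [0,0,35,0,0,0]
    - [0,0,20,0,0,0]
    - [0,0,5,0,0,0]
    - [0,0,0,0,0,0]
    - [0,0,0,0,0,0]
    - [0,0,0,0,0,0]

```text
time: 42.35
eef_pos: [0.4332, -0.1935, 0.2693]
tool_rot: [[0.057, 0.998, -0.002], [0.998, -0.057, 0.001], [0.001, -0.002, -1.0]]
contact_force: [-0.6, -0.6, -0.2]
grip_width: 0.0491
grasp_force: 0.0
```

```bash
python3 - <<'E'
from h import *
st(); im=snap('wrist','w13.png'); eggs([('bantam_egg',.0458)])
cv2.imwrite('pics/end.png',im[100:320,200:600,::-1].repeat(2,0).repeat(2,1)); 
snap('scene'); 
for n,z in (('goose_egg',.066),('hen_egg',.0515),('bantam_egg',.0458)):
    for d in ctrl.mark_of(n,'scene'): print(n,d['conf'],px2w('scene',d['at'],z)*1000)
E
```

```text
t 42.35 tcp [ 433.2 -193.5  269.3] ytool deg -3.29 z [-0.002   0.0011 -1.    ] w 49.1 F [-0.6 -0.6 -0.2] g 0.0
bantam_egg 0.78 ell [317.9 190.6] [31.8 32.7] -> [ 432.2315 -193.6981   45.8   ]
goose_egg 0.94 [625.4217 224.7477  66.    ]
hen_egg 0.64 [ 636.7478 -168.7362   51.5   ]
bantam_egg 0.71 [ 428.8704 -199.9342   45.8   ]
```

View pics/end.png

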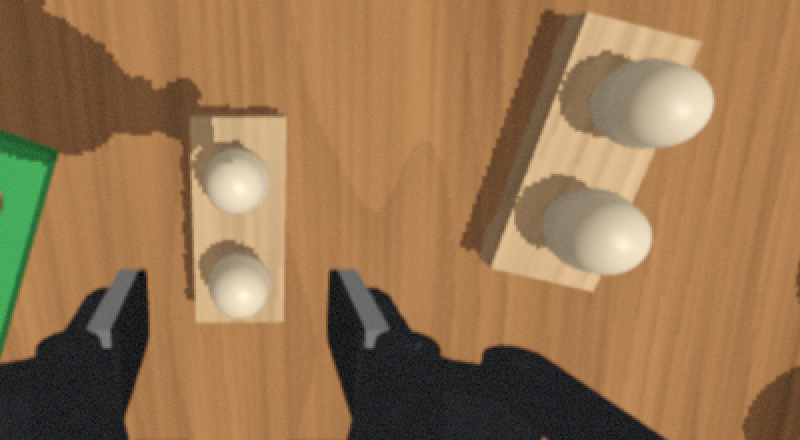

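The final crop shows the bantam pair upright at (237,180) and (239,285), and the hen pair upright at (652,103) and (597,230). The gripper is clear, so I'll hand in.

```bash
python3 -c "
from rig import ctrl
print(ctrl.close_job())"
```

```text
the job is handed in; nothing more can be done
None
```

All three eggs are now in their own racks, upright in the +y pockets beside their mates and let go. The bantam egg was parked in the tray on the way, and the job was handed in at about 42 s; no verdict was returned. Grip on the goose egg reached about 37 N, above the 20–30 N you called safe but under the 100 N limit.

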